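# Load the UV curing chamber on the assembly bench

## Robot

A 7-joint arm with a two-finger parallel gripper is mounted at the origin on the work surface. World frame = base frame: x ahead of the robot, y to its left, z up, the work surface at z = 0. Lengths are in m, angles in rad, forces in N, time in s.
With the tool pointing down it reaches from about 0.4 to 0.9 m from the base axis. Payload 5.5 kg.
Tool frame: the origin (TCP) lies between the finger pads; the fingertips stand 17 mm ahead of it and the grasp point (between the pads) lies 2 mm behind it (robot.tips_ahead is the distance from the TCP to the fingertips, in m); z points along the fingers, y is the line along which they close (so a half turn about z gives the same grasp; the last joint's range is limited). The gripper opens to 92 mm and grips with 3 to 60 N. Pads are 19 mm wide; open, the fingers measure 130 mm over their backs; the gripper's body (75 mm by 190 mm) begins 47 mm behind the grasp point.
Start: joints at [-0.921, 0.501, -0.427, 1.55, 0.221, 1.138, -0.21], TCP at [0.245, 0.602, 0.209] pointing down, gripper open.
Joint ranges: [-2.88, 2.88], [-0.31, 2.03], [-1.54, 1.56], [0.2, 2.42], [-1.41, 4.55], [0.19, 2.02], [-2.57, 2.57]. Speed limits (rad/s): [2.57, 2.57, 3.14, 3.14, 3.14, 3.14, 3.14].

## Interface

Orientations are given as [roll, pitch, yaw] about the fixed x, y, z axes, in that order (R = Rz(yaw) Ry(pitch) Rx(roll)).
In Python, from bench import sense, get_image, robot, models gives the robot as it stands.
- The arm moves only by the tool step_arm, never from a script. Its argument "targets" is a list of rows, each an object with "linear": the shift along the tool's x, y, z in m, a list of three; "yaw": the turn about the tool's z in degrees; "hand": the closure in counts, from 0 (fully open) to 255 (shut). In form: [{"linear": [dx, dy, dz], "yaw": yaw, "hand": hand}, ...]. A call has exactly 8 rows; each row shifts and turns the commanded pose from where the row before left it, along the tool's axes as they then stand; what a row does not reach is not made up. A row lasts 1/12 s, in which the tool goes at most 41.7 mm and 7.16 degrees, less where a joint would pass 70% of its speed; a pose out of reach is approached as far as the arm can. A call with a gripper value outside its range is refused whole. The fingers move at their own pace and stop on an object; "squeeze" is the grip in N (left out, the last holds). Time passes only in rows, so rows that do not move let the fingers close, or fill a call up. It gives the time, the measured TCP pose, the force, the opening and the grip force at its end, in the units of the state.
- sense(): the state, without advancing time (a new reading comes with each control period).
- get_image(name): name is "side" or "top"; returns a dict with "img" (400x640x3 uint8, red, green, blue), "depth" (400x640 float32, m along the optical axis (not along the pixel's ray), 0 where there is no reading), "vfov" (degrees; the focal length in pixels is half the picture's height over the tangent of half this angle, whatever the lens; pixels are square), "cx", "cy" (the principal point, pixels), "rvec" (rotation vector, rad) and "tvec" (3), from world to camera coordinates, as OpenCV has them. Camera axes: x right, y down, z forward; pixel columns grow to the right and rows downward; lengths in m; the calibration is good to about 2 mm. A picture is of the moment at which its call begins.
- robot.job_done(): hands the job in; it is judged then, once.
Trained networks look in a picture, given as the dict that the camera call returned (one of the last four; its "shot" number tells which), for a name from the list of things; names that differ only in an ending like _2 or _b are one class to them, and where a whole thing is asked for, a point or a joint stands for the part that bears it (a point fixed in the world has none). Each returns a list of dicts, best first, with "p" (0 to 1); they miss things now and then, are a little off and sometimes report something else, mostly with a low value. They report only what shows in the picture. A call takes as long as a camera call. They do not tell look-alikes from the thing itself.
- models.search_frame(query, picture): "location" ([column, row] in pixels, amid what is visible of it).
- models.outline_of(query, picture): "mask" (400x640 bool, what is visible of it) and "location" ([column, row] in pixels, amid what is visible of it).
- models.place_of(query, picture): "location" ([column, row] in pixels: a listed point, or the origin of a listed thing).
The state is a dict: "time_s": time; "joints": joint angles; "dq": joint speeds; "tau": joint torques, N m; "eef_pos": TCP position; "eef_rot": TCP orientation; "ft_force": force on the tool from outside, world axes, zero at the start; "wrist_torque": the same for the moment, N m; "finger_gap": finger opening in m; "finger_force": force on a finger pad.
Only numpy, scipy, OpenCV 4.12 (cv2) and the standard library are available. Lean on these libraries where they do the work, as an engineer would, in place of code of your own. Each camera call takes 0.05 s, during which the arm holds its last target. There are 200 camera calls.

## Task

Put the syringe that lies loose on the bench into the UV chamber for curing: press the front edge of the chamber's lid so that its push-push latch lets go and the lid springs up, then lay the syringe in the two notched rests inside, its metal tip towards the lamp window in the rear wall. Swing the lid down without slamming it, press its front edge until the latch catches, and let go so that the lid stays shut. Leave the green-lidded tub, the steel ring and the forceps where they are.

Things in the scene. Friction and masses are not known exactly. Their poses are not given: they have to be found in the camera images.
- chamber: UV curing chamber, fixed: white box 190 mm front to back (its x), 160 mm wide (y), rim 72 mm high, walls 5 mm, inner floor 10 mm up. Origin: centre of its underside, on the bench. x points from the front (latch, button, slots) to the rear (hinge, finned lamp head 66 mm high standing out 56 mm). Inside, a round lamp window in the rear wall and a latch case 26 x 20 mm, rim high, mid front wall.
- hatch (a joint): Angle of the chamber's lid, rad: 0 shut and latched (level), grows as it opens upward about its rear edge to 1.70 (just past upright), to -0.031 when pressed. Shut: pressing the front edge 5.5 mm down to the stop and letting go frees it. Open: pushing it down to the stop, 4.5 mm below level, and letting go latches it at 0. A press short of the stop changes nothing; letting go does it.
- hatch_pad (a point): Top centre of the round black press pad (28 mm across) on the lid's front edge, over the latch; moves with the lid. 85.5 mm above the bench when shut and 180 mm from the hinge axis. Pressing here takes about 2 to 4 N; at a steady 8 N it is surely at the stop. Press slowly (15 mm/s): a fast touch gives a brief knock. Orientation: the lid's, equal to the chamber's when shut.
- hatch_hinge (a point): Middle of the lid's hinge axis, which runs along the chamber's y: 81 mm above the bench, 95 mm behind the chamber's centre. Damped spring: freed, the lid rises by itself in about 3 s and stays up; closing takes about 1 N at the front edge plus 1.2 N per rad/s, all the way down.
- hatch_edge (a point): Middle of the lid's front edge, 199 mm from the hinge axis; 278 mm above the bench when open. Lid: white frame, amber window, 6 mm thick with the axis in its mid-plane, 172 mm wide. A steel striker tongue 12 mm wide hangs 37 mm below the mid-plane, 163 mm from the axis.
- rests (a point): Where the middle of the syringe's barrel belongs: 42 mm above the bench, 8 mm behind the chamber's centre; axes as the chamber's. Two black plastic rests on the inner floor, centred 25 mm before and behind this point along x, each 6 mm thick, 34 mm wide and 44 mm high from the bench, with a 90 degree V notch 26 mm wide at the mouth. Between them 44 mm is clear down to the floor.
- syringe: Loose syringe, 30 g, 113 mm long, lying on the bench. Origin: middle of the barrel on its axis, 8 mm up as it lies; x points to the tip. Clear barrel 16 mm across, x -45 to +45 mm, spring and black piston inside. Rear: two white finger ears (34 mm across, 3 mm thick, 15 mm high, lying level), thumb pad to x = -55. Front: white collar and steel tip 6 mm thick.
- syringe_tip (a point): End of the syringe's steel tip, on the axis, 58 mm ahead of the barrel's middle.
- tub: Bystander: clear round tub with a dark green lid, 68 mm across, 50 mm high; origin at the centre of its underside.
- ring: Bystander: plain steel ring, 56 mm outside, 40 mm inside, 18 mm high; origin at the centre of its underside.
- forceps: Bystander: steel forceps lying flat, 130 mm long, 12 mm wide, 5 mm high; origin at mid-length on the bench, x towards the points.
There are look-alikes about, which are no part of the job. Of the things that look like the syringe, the smallest one is meant.

How it is judged:
On the way, in this order (a step that is already met when the one before it is completed fails the run):
1. the latch is freed and the lid stands open (value of joint hatch above 1.4 rad), for 0.2 s.
2. the syringe lies in both rests, tip towards the lamp, let go (x of syringe in the frame of rests between -0.013 and 0.013 m and y of syringe in the frame of rests between -0.005 and 0.005 m and z of syringe in the frame of rests between -0.004 and 0.004 m and angle between the x axis of syringe and the x axis of chamber, either way round below 0.12 rad and x of syringe_tip in the frame of rests above 0.03 m and linear speed of syringe below 0.02 m/s and contact force between the fingers and syringe below 0.2 N), for 0.2 s.
At the end, for the whole second after the job is handed in: The lid is latched shut by itself (within 0.015 rad of level, at rest), and inside the syringe lies still in both rests: barrel middle within 13 mm along, 5 mm across and 4 mm in height of its place, within 0.12 rad of the chamber's front-to-back line, tip towards the rear (x of syringe in the frame of rests between -0.013 and 0.013 m and y of syringe in the frame of rests between -0.005 and 0.005 m and z of syringe in the frame of rests between -0.004 and 0.004 m and angle between the x axis of syringe and the x axis of chamber, either way round below 0.12 rad and x of syringe_tip in the frame of rests above 0.03 m and linear speed of syringe below 0.02 m/s and value of joint hatch between -0.015 and 0.015 rad and velocity of joint hatch between -0.05 and 0.05 rad/s); the robot touches nothing.
It fails at once if the lid is slammed (closing faster than 4 rad/s) (velocity of joint hatch below -4 rad/s).
It fails at once if the tub, the ring or the forceps is moved by more than 30 mm or tipped (distance of any of tub, ring, forceps from where it was at the start of the episode above 0.03 m or angle between any of tub, ring, forceps's own z axis and vertical above 0.5 rad).
It also fails if it takes over 70 s, if anything falls off the work surface, if the arm or the gripper's body presses on something with over 40 N, if the wrist force passes 120 N, or if a joint passes its speed limit or range.

## Working session

There is one attempt and no reset: what is moved stays moved. The work goes in short steps, Python scripts to look and compute and a tool call to move; the robot and the scene stay as the last step left them, time stands still between calls to the robot, and variables do not carry over. Pictures are saved under pics/ and viewed, at most 10 in all, crops included, and the job is handed in when it is done.

Besides the shell and the picture viewer there is one more tool, called as name(argument=value, ...) on one line, values as JSON. step_arm: Moves the arm, as the interface text tells. Its arguments: {"type":"object","properties":{"targets":{"type":"array","items":{"type":"object","properties":{"linear":{"type":"array","items":{"type":"number"}},"yaw":{"type":"number"},"hand":{"type":"number"}}}},"squeeze":{"type":"number"}},"required":["targets"]}

```bash
mkdir -p pics
cat > h.py <<'E'
import numpy as np, cv2
from bench import sense, get_image, robot, models
def cam(p):
    f=200/np.tan(np.radians(p["vfov"])/2); R=cv2.Rodrigues(np.array(p["rvec"],float))[0]; return f,R,np.array(p["tvec"],float).ravel()
def at_z(p,uv,z):
    f,R,t=cam(p); d=R.T@np.array([(uv[0]-p["cx"])/f,(uv[1]-p["cy"])/f,1]); c=-R.T@t
    return c+d*(z-c[2])/d[2]
def cloud(p):
    f,R,t=cam(p); v,u=np.mgrid[:400,:640]; D=p["depth"]
    P=np.stack([(u-p["cx"])/f*D,(v-p["cy"])/f*D,D],-1); return (P-t)@R
def save(n,im): cv2.imwrite(f"pics/{n}.png",np.ascontiguousarray(im[...,::-1]))
E
python3 - <<'E'
from h import *
np.set_printoptions(precision=4,suppress=True)
a=get_image("top");b=get_image("side")
save("top0",a["img"]);save("side0",b["img"])
for n,p in(("top",a),("side",b)):
    f,R,t=cam(p);print(n,f,-R.T@t,R[2]); P=cloud(p)
    for q in["chamber","syringe","tub","ring","forceps","hatch_pad","hatch_hinge","rests","syringe_tip"]:
        print(q,[(np.round(r["location"],1).tolist(),round(r["p"],2),np.round(at_z(p,r["location"],{"hatch_pad":.0855,"hatch_hinge":.081,"syringe":.008,"syringe_tip":.008}.get(q,0)),4).tolist()) for r in models.place_of(q,p)[:5]])
s=sense();print(s)
E
```

```text
top 465.75455668413076 [ 0.3478 -0.0934  1.2162] [ 0.1073 -0.0192 -0.994 ]
chamber [([219.8, 188.8], 0.95, [0.5051, 0.1409, 0.0]), ([246.9, 188.3], 0.44, [0.507, 0.07, 0.0])]
syringe [([437.8, 178.3], 0.94, [0.5367, -0.4322, 0.008]), ([399.4, 288.4], 0.83, [0.2503, -0.3269, 0.008]), ([383.4, 203.4], 0.53, [0.4691, -0.2878, 0.008])]
tub [([373.1, 115.5], 0.93, [0.7069, -0.2636, 0.0]), ([323.1, 115.0], 0.72, [0.7067, -0.1292, 0.0])]
ring [([324.0, 114.7], 0.69, [0.7076, -0.1316, 0.0]), ([364.1, 197.2], 0.54, [0.4859, -0.2382, 0.0])]
forceps [([216.2, 190.1], 0.67, [0.5016, 0.1502, 0.0]), ([352.2, 240.8], 0.57, [0.3713, -0.2066, 0.0])]
hatch_pad [([247.8, 189.6], 0.96, [0.4926, 0.0563, 0.0855])]
hatch_hinge [([176.8, 174.1], 0.95, [0.5301, 0.2313, 0.081])]
rests []
syringe_tip [([420.3, 154.9], 0.81, [0.599, -0.387, 0.008]), ([422.4, 310.6], 0.76, [0.1946, -0.3851, 0.008]), ([363.0, 198.2], 0.67, [0.4824, -0.2344, 0.008])]
side 419.8618870575789 [ 0.3445 -0.7454  0.6931] [ 0.1491  0.7237 -0.6739]
chamber [([308.5, 166.9], 0.86, [0.4986, 0.152, 0.0])]
syringe [([393.8, 368.4], 0.87, [0.5
[... 437 characters left out ...]
0.5171, 0.2038, 0.0])]
syringe_tip [([413.2, 335.4], 0.93, [0.5989, -0.3845, 0.008]), ([186.2, 373.0], 0.69, [0.1993, -0.3832, 0.008]), ([339.4, 277.4], 0.6, [0.4962, -0.2334, 0.008])]
{'time_s': 1.0, 'joints': array([-0.9208,  0.5009, -0.427 ,  1.5504,  0.2208,  1.1383, -0.2103]), 'dq': array([-0.0014, -0.0005, -0.002 ,  0.0013, -0.0004, -0.0008, -0.0004]), 'tau': array([ -0.001 , -56.6443,  -5.81  , -27.9513,  -0.0664,   0.0204,
         0.    ]), 'eef_pos': array([0.2452, 0.602 , 0.2089]), 'eef_rot': array([ 3.1415, -0.    ,  2.7548]), 'ft_force': array([-0.2758, -0.9406, -0.0206]), 'wrist_torque': array([-0.019 ,  0.0283,  0.0114]), 'finger_force': 0.0, 'finger_gap': 0.09203790953868989}
```

View pictures.

Run:
```python
import cv2
a=cv2.imread("pics/top0.png");
cv2.imwrite("pics/c0.png",cv2.resize(a[80:360,140:500],(770,599),interpolation=cv2.INTER_CUBIC))
```

```text
(no output)
```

View pics/c0.png

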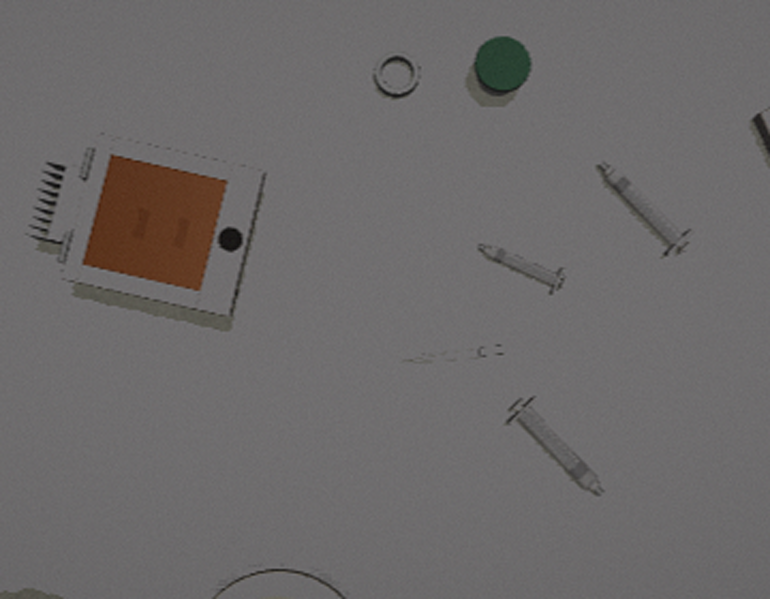

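View pics/side0.png

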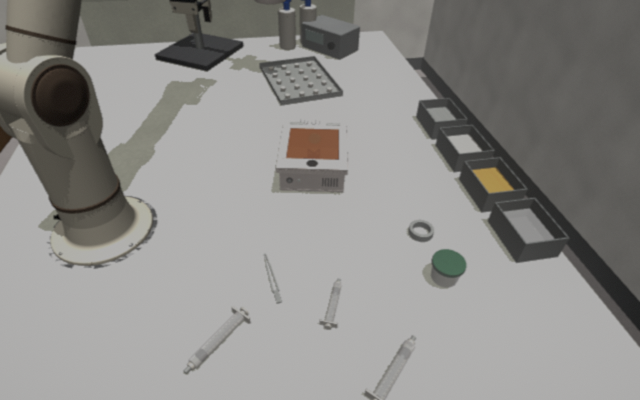

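The look-alikes in the top image are at (383,203), (438,178) and (399,288). The one at (383,203) is clearly the shortest, so it fits "the smallest". I'll confirm that with a crop and measure it.

Run:
```python
from h import *
np.set_printoptions(precision=4,suppress=True)
a=get_image("top");b=get_image("side")
for p in(a,b):
    P=cloud(p)
    for r in models.outline_of("syringe",p)[:4]:
        v,u=np.nonzero(r["mask"]); Q=np.array([at_z(p,(x,y),.008)[:2] for x,y in zip(u,v)],np.float32)
        (c,s,an)=cv2.minAreaRect(Q); vx=cv2.fitLine(Q,cv2.DIST_L2,0,.01,.01).ravel()
        print("syr",np.round(r["location"]),round(r["p"],2),np.round(c,4),np.round(s,4),np.degrees(np.arctan2(vx[1],vx[0])),"line",vx[2:], "med z",np.median(P[v,u,2]))
    m=(abs(P[...,2]-.084)<.006)&(abs(P[...,0]-.51)<.15)&(abs(P[...,1]-.13)<.16)
    Q=P[m][:,:2].astype(np.float32); print("lid",len(Q),cv2.minAreaRect(Q),np.median(P[m][:,2]))
    # black pad
    g=p["img"].max(-1)
    r=models.search_frame("hatch_pad",p)[:1];print(r and (r[0]["location"]))
    L=models.outline_of("chamber",p)[:1]
    for q in("tub","ring","forceps"):
        print(q,[(r["location"],round(r["p"],2)) for r in models.search_frame(q,p)[:2]])
save("c1",cv2.resize(a["img"][160:320,320:480],(600,600),interpolation=cv2.INTER_CUBIC))
m=np.full((400,640),0,np.uint8)
g=a["img"].astype(int);k=(g.max(-1)<45);k[:170]=0;k[205:]=0;k[:,:238]=0;k[:,258:]=0
v,u=np.nonzero(k);print("pad",u.mean(),v.mean(),len(u),at_z(a,(u.mean(),v.mean()),.0855))
```

```text
syr [441. 177.] 0.8 [ 0.5419 -0.4422] [0.137  0.0266] 44.06269 line [ 0.5387 -0.4433] med z 0.017169840282499703
syr [383. 205.] 0.67 [ 0.4697 -0.2878] [0.1119 0.0212] 66.169136 line [ 0.4693 -0.2881] med z 0.012356593912719925
syr [400. 288.] 0.59 [ 0.2519 -0.3319] [0.145  0.0381] 44.798546 line [ 0.2513 -0.3262] med z 0.01693420594368786
lid 5644 ((0.5061773657798767, 0.13745245337486267), (0.20640093088150024, 0.17241151630878448), 77.55941009521484) 0.08324018578729414
[216.6, 184.6]
tub [([374.3, 109.9], 0.74)]
ring [([320.1, 109.4], 0.59)]
forceps [([364.3, 244.1], 0.61)]
syr [332. 308.] 0.89 [ 0.4659 -0.2901] [0.1135 0.0303] 66.790596 line [ 0.4671 -0.297 ] med z 0.014509863003790268
syr [392. 372.] 0.86 [ 0.5469 -0.437 ] [0.144  0.0316] 41.75814 line [ 0.541  -0.4411] med z 0.01964805379753795
syr [214. 342.] 0.57 [ 0.2469 -0.325 ] [0.1479 0.0406] 43.693398 line [ 0.2503 -0.3286] med z 0.01886657910707799
lid 3157 ((0.5066049695014954, 0.13463237881660461), (0.20842581987380981, 0.17220646142959595), 77.7411880493164) 0.08428902034034765
[310.8, 150.5]
tub [([445.7, 267.5], 0.75), ([331.3, 304.7], 0.23)]
ring [([418.5, 232.6], 0.75)]
forceps [([270.6, 271.1], 0.45)]
pad 247.367816091954 191.45977011494253 87 [0.488  0.0572 0.0855]
```

View pics/c1.png

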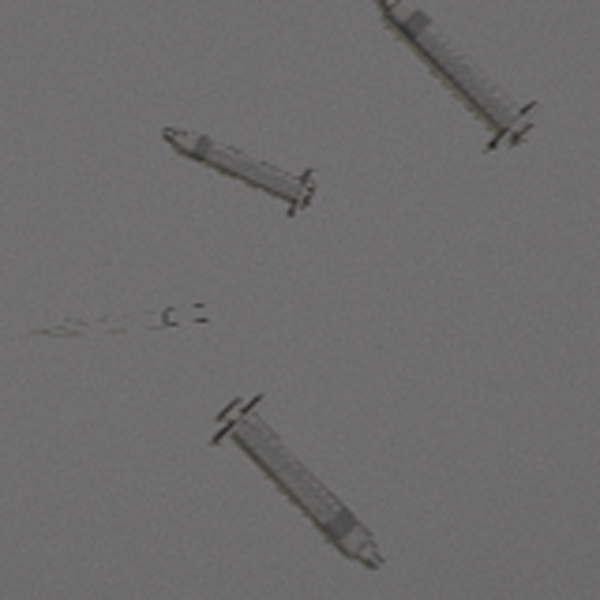

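The picture confirms it. The small syringe is at top pixel (383,203), 112 mm long, with its tip at (365,195). The other two measure 140 mm or more. Next I move to above the press pad.

step_arm(targets=[{"linear":[-0.018,-0.0173,0],"yaw":0,"hand":255},{"linear":[-0.018,-0.0173,0],"yaw":0,"hand":255},{"linear":[-0.018,-0.0173,0],"yaw":0,"hand":255},{"linear":[-0.018,-0.0173,0],"yaw":0,"hand":255},{"linear":[-0.018,-0.0173,0],"yaw":0,"hand":255},{"linear":[-0.018,-0.0173,0],"yaw":0,"hand":255},{"linear":[-0.018,-0.0173,0],"yaw":0,"hand":255},{"linear":[-0.018,-0.0173,0],"yaw":0,"hand":255}], squeeze=20)

```text
time_s: 2.37
eef_pos: [0.3267, 0.4184, 0.2091]
eef_rot: [3.141, 0.0, 2.755]
ft_force: [-0.0, -0.1, 0.1]
finger_gap: 0.0432
finger_force: 0.0
```

step_arm(targets=[{"linear":[-0.018,-0.0173,0],"yaw":0,"hand":255},{"linear":[-0.018,-0.0173,0],"yaw":0,"hand":255},{"linear":[-0.018,-0.0173,0],"yaw":0,"hand":255},{"linear":[-0.018,-0.0173,0],"yaw":0,"hand":255},{"linear":[-0.018,-0.0173,0],"yaw":0,"hand":255},{"linear":[-0.018,-0.0173,0],"yaw":0,"hand":255},{"linear":[-0.018,-0.0173,0],"yaw":0,"hand":255},{"linear":[-0.018,-0.0173,0],"yaw":0,"hand":255}])

```text
time_s: 3.03
eef_pos: [0.4079, 0.236, 0.2092]
eef_rot: [3.141, 0.0, 2.755]
ft_force: [0.6, 0.6, 0.4]
finger_gap: 0.0005
finger_force: 0.0
```

step_arm(targets=[{"linear":[-0.018,-0.0173,0],"yaw":0,"hand":255},{"linear":[-0.018,-0.0173,0],"yaw":0,"hand":255},{"linear":[-0.018,-0.0173,0],"yaw":0,"hand":255},{"linear":[-0.018,-0.0173,0],"yaw":0,"hand":255},{"linear":[-0.018,-0.0173,0],"yaw":0,"hand":255},{"linear":[-0.018,-0.0173,0],"yaw":0,"hand":255},{"linear":[-0.018,-0.0173,0],"yaw":0,"hand":255},{"linear":[-0.018,-0.0173,0],"yaw":0,"hand":255}])

```text
time_s: 3.7
eef_pos: [0.4891, 0.0534, 0.2092]
eef_rot: [3.141, 0.001, 2.755]
ft_force: [0.1, -0.6, -0.6]
finger_gap: 0.0005
finger_force: 0.0
```

step_arm(targets=[{"linear":[0,0,0],"yaw":6.7,"hand":255},{"linear":[0,0,0],"yaw":6.7,"hand":255},{"linear":[0,0,0],"yaw":6.7,"hand":255},{"linear":[0,0,0],"yaw":6.7,"hand":255},{"linear":[0,0,0],"yaw":6.7,"hand":255},{"linear":[0,0,0],"yaw":6.7,"hand":255},{"linear":[0,0,0],"yaw":0,"hand":255},{"linear":[0,0,0],"yaw":0,"hand":255}])

```text
time_s: 4.37
eef_pos: [0.4886, 0.0547, 0.209]
eef_rot: [3.141, 0.0, 2.057]
ft_force: [0.5, 0.6, -0.5]
finger_gap: 0.0002
finger_force: 0.0
```

step_arm(targets=[{"linear":[0,0,0.012],"yaw":6.7,"hand":255},{"linear":[0,0,0.012],"yaw":6.7,"hand":255},{"linear":[0,0,0.012],"yaw":6.7,"hand":255},{"linear":[0,0,0.012],"yaw":6.7,"hand":255},{"linear":[0,0,0.012],"yaw":6.7,"hand":255},{"linear":[0,0,0.012],"yaw":6.7,"hand":255},{"linear":[0,0,0.012],"yaw":0,"hand":255},{"linear":[0,0,0.006],"yaw":0,"hand":255}])

```text
time_s: 5.03
eef_pos: [0.4878, 0.0545, 0.1176]
eef_rot: [-3.14, 0.001, 1.355]
ft_force: [-0.7, -0.4, -0.5]
finger_gap: 0.0008
finger_force: 0.0
```

step_arm(targets=[{"linear":[0,0,0.0012],"yaw":0,"hand":255},{"linear":[0,0,0.0012],"yaw":0,"hand":255},{"linear":[0,0,0.0012],"yaw":0,"hand":255},{"linear":[0,0,0.0012],"yaw":0,"hand":255},{"linear":[0,0,0.0012],"yaw":0,"hand":255},{"linear":[0,0,0.0012],"yaw":0,"hand":255},{"linear":[0,0,0.0012],"yaw":0,"hand":255},{"linear":[0,0,0.0012],"yaw":0,"hand":255}])

```text
time_s: 5.7
eef_pos: [0.4887, 0.0545, 0.1094]
eef_rot: [3.141, -0.0, 1.352]
ft_force: [1.2, -0.7, -0.4]
finger_gap: 0.0006
finger_force: 0.0
```

step_arm(targets=[{"linear":[0,0,0.0012],"yaw":0,"hand":255},{"linear":[0,0,0.0012],"yaw":0,"hand":255},{"linear":[0,0,0.0012],"yaw":0,"hand":255},{"linear":[0,0,0.0012],"yaw":0,"hand":255},{"linear":[0,0,0.0012],"yaw":0,"hand":255},{"linear":[0,0,0.0012],"yaw":0,"hand":255},{"linear":[0,0,0.0012],"yaw":0,"hand":255},{"linear":[0,0,0.0012],"yaw":0,"hand":255}])

```text
time_s: 6.37
eef_pos: [0.4886, 0.0545, 0.0996]
eef_rot: [-3.142, -0.0, 1.352]
ft_force: [-0.7, 0.2, 0.3]
finger_gap: 0.0005
finger_force: 0.0
```

step_arm(targets=[{"linear":[0,0,0.001],"yaw":0,"hand":255},{"linear":[0,0,0.001],"yaw":0,"hand":255},{"linear":[0,0,0.0005],"yaw":0,"hand":255},{"linear":[0,0,0.0005],"yaw":0,"hand":255},{"linear":[0,0,0],"yaw":0,"hand":255},{"linear":[0,0,0],"yaw":0,"hand":255},{"linear":[0,0,0],"yaw":0,"hand":255},{"linear":[0,0,0],"yaw":0,"hand":255}])

```text
time_s: 7.03
eef_pos: [0.4887, 0.0545, 0.0968]
eef_rot: [3.142, -0.0, 1.352]
ft_force: [0.2, 0.5, -0.0]
finger_gap: 0.0006
finger_force: 0.0
```

```bash
python3 -c "
from h import *
print(robot.tips_ahead, sense()['ft_force'])
p=get_image('side'); save('s2',cv2.resize(p['img'][80:220,220:420],(800,560),interpolation=cv2.INTER_CUBIC))"
```

```text
0.017 [ 0.23593768  0.47095335 -0.01299792]
```

View pics/s2.png

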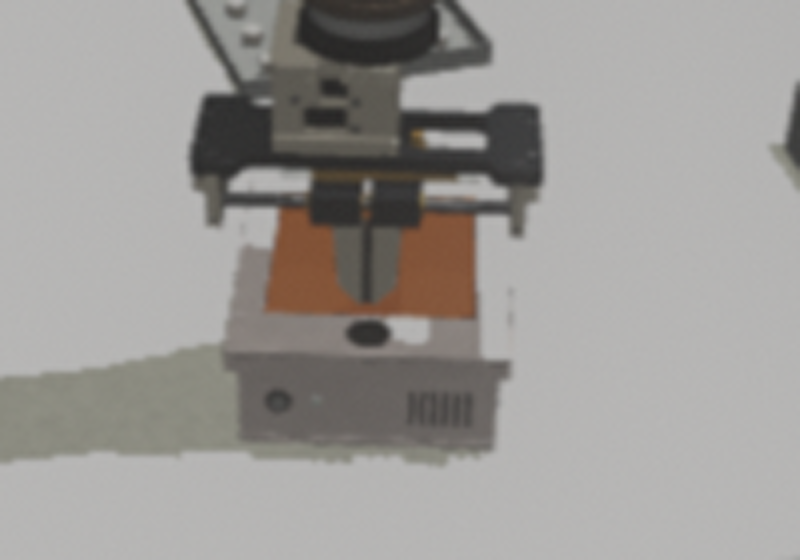

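```bash
cat >> h.py <<'E'
def proj(p,X):
    f,R,t=cam(p); c=R@np.array(X)+t; return np.array([p["cx"]+f*c[0]/c[2],p["cy"]+f*c[1]/c[2]]),c[2]
E
python3 -c "
from h import *
p=get_image('side');P=cloud(p);s=sense();e=s['eef_pos'];print(e)
print('tip',proj(p,e-[0,0,.017]))
for v in (150,153,155,158,160,163,166): print(v,p['depth'][v,312],P[v,312])
t=get_image('top');print(proj(t,e),t['vfov'],p['vfov'],t['cx'],t['cy'])
print(models.place_of('hatch_pad',p)[:1])
P=cloud(t);m=(abs(P[...,2]-.084)<.01)&(abs(P[...,0]-.51)<.15)&(abs(P[...,1]-.13)<.16);print(np.median(P[m],0))
Z=P[280:380,330:380,2];print('bench z',np.median(Z[t['depth'][280:380,330:380]>0]))
"
```

```text
[0.48866558 0.05452066 0.09675182]
tip (array([311.29915588, 165.15005847]), np.float64(1.0137150506701438))
150 0.97266126 [0.48841888 0.04513875 0.13054549]
153 0.97727233 [0.48830589 0.04424732 0.12272035]
155 0.9816337 [0.48841514 0.04466484 0.11672061]
158 1.0282124 [0.49440765 0.07727301 0.08394226]
160 1.0189755 [0.49250803 0.06665771 0.08582959]
163 1.0116017 [0.49061364 0.05597907 0.0848852 ]
166 1.0014933 [0.48833848 0.04321713 0.08567732]
(array([247.88585121, 190.63420691]), np.float64(1.125037960013209)) 46.47840832379261 50.941321196629396 318.0323189088088 199.42716375038438
[{'location': [310.7, 164.8], 'p': 0.73}]
[0.47776921 0.22947232 0.08381748]
bench z -0.00033408290443580254
```

The picture shows the fingertips about 30 mm above the pad: pixel row 155, against 165 expected. The wrist reads no force either. I'll keep going down slowly until contact to find the true tip offset.

step_arm(targets=[{"linear":[0,0,0.002],"yaw":0,"hand":255},{"linear":[0,0,0.002],"yaw":0,"hand":255},{"linear":[0,0,0.002],"yaw":0,"hand":255},{"linear":[0,0,0.002],"yaw":0,"hand":255},{"linear":[0,0,0.002],"yaw":0,"hand":255},{"linear":[0,0,0.002],"yaw":0,"hand":255},{"linear":[0,0,0.001],"yaw":0,"hand":255},{"linear":[0,0,0.001],"yaw":0,"hand":255}])

```text
time_s: 7.9
eef_pos: [0.4886, 0.0545, 0.0825]
eef_rot: [-3.141, 0.0, 1.352]
ft_force: [0.6, 0.2, -0.3]
finger_gap: 0.0005
finger_force: 0.0
```

```bash
python3 -c "
from h import *
p=get_image('side');P=cloud(p);s=sense();print(s['eef_pos'],s['ft_force'])
for v in range(150,166): print(v,P[v,312])
"
```

```text
[0.48847274 0.05451579 0.08238704] [-1.4455033  -0.36083118  0.32082545]
150 [0.48860026 0.04613497 0.12983652]
151 [0.48783979 0.04186838 0.1300725 ]
152 [0.48824237 0.04398913 0.12573681]
153 [0.48809775 0.04310449 0.1235459 ]
154 [0.48839785 0.04466127 0.11957786]
155 [0.48804555 0.04263601 0.11820081]
156 [0.48808357 0.04275328 0.11525628]
157 [0.48813169 0.04292553 0.1122591 ]
158 [0.48835018 0.04403237 0.10855724]
159 [0.48841543 0.0442977  0.10546205]
160 [0.48827644 0.04344212 0.1031917 ]
161 [0.49133317 0.06011688 0.08774093]
162 [0.49138286 0.06029375 0.08461514]
163 [0.49021271 0.05378029 0.08655409]
164 [0.48978452 0.05133659 0.08542558]
165 [0.48856627 0.04456124 0.0876237 ]
```

step_arm(targets=[{"linear":[0,0,0.0013],"yaw":0,"hand":255},{"linear":[0,0,0.0013],"yaw":0,"hand":255},{"linear":[0,0,0.0013],"yaw":0,"hand":255},{"linear":[0,0,0.0013],"yaw":0,"hand":255},{"linear":[0,0,0.0013],"yaw":0,"hand":255},{"linear":[0,0,0.0013],"yaw":0,"hand":255},{"linear":[0,0,0.0013],"yaw":0,"hand":255},{"linear":[0,0,0.0013],"yaw":0,"hand":255}])

```text
time_s: 8.62
eef_pos: [0.4886, 0.0545, 0.0722]
eef_rot: [-3.142, -0.0, 1.352]
ft_force: [0.2, -0.1, -0.2]
finger_gap: 0.0005
finger_force: 0.0
```

step_arm(targets=[{"linear":[0,0,0.001],"yaw":0,"hand":255},{"linear":[0,0,0.001],"yaw":0,"hand":255},{"linear":[0,0,0.001],"yaw":0,"hand":255},{"linear":[0,0,0.001],"yaw":0,"hand":255},{"linear":[0,0,0.001],"yaw":0,"hand":255},{"linear":[0,0,0.001],"yaw":0,"hand":255},{"linear":[0,0,0.001],"yaw":0,"hand":255},{"linear":[0,0,0.001],"yaw":0,"hand":255}])

```text
time_s: 9.28
eef_pos: [0.4887, 0.0545, 0.0643]
eef_rot: [3.142, -0.0, 1.352]
ft_force: [-1.4, -0.9, 3.4]
finger_gap: 0.0001
finger_force: 1.1
```

Contact is at about z = 0.066, 3.4 N. I continue to the stop.

step_arm(targets=[{"linear":[0,0,0.001],"yaw":0,"hand":255},{"linear":[0,0,0.001],"yaw":0,"hand":255},{"linear":[0,0,0.001],"yaw":0,"hand":255},{"linear":[0,0,0.0007],"yaw":0,"hand":255},{"linear":[0,0,0.0005],"yaw":0,"hand":255},{"linear":[0,0,0],"yaw":0,"hand":255},{"linear":[0,0,0],"yaw":0,"hand":255},{"linear":[0,0,0],"yaw":0,"hand":255}])

```text
time_s: 9.95
eef_pos: [0.4888, 0.0545, 0.0616]
eef_rot: [3.141, -0.0, 1.351]
ft_force: [-6.1, -0.9, 18.1]
finger_gap: -0.0
finger_force: 8.9
```

Stop reached. Now I release upwards and back off to the front, towards the syringe.

step_arm(targets=[{"linear":[0,0,-0.003],"yaw":0,"hand":255},{"linear":[0,0,-0.005],"yaw":0,"hand":255},{"linear":[-0.01,0,-0.015],"yaw":0,"hand":115},{"linear":[-0.03,0,-0.015],"yaw":0,"hand":115},{"linear":[-0.035,0,-0.01],"yaw":0,"hand":115},{"linear":[-0.035,0.01,0],"yaw":0,"hand":115},{"linear":[-0.035,0.01,0],"yaw":0,"hand":115},{"linear":[-0.035,0.01,0],"yaw":0,"hand":115}])

```text
time_s: 10.62
eef_pos: [0.4788, -0.1291, 0.1086]
eef_rot: [3.141, -0.0, 1.352]
ft_force: [0.4, -0.4, -1.5]
finger_gap: 0.0359
finger_force: 0.0
```

step_arm(targets=[{"linear":[-0.035,0.01,0],"yaw":0,"hand":115},{"linear":[-0.035,0.014,0],"yaw":0,"hand":115},{"linear":[-0.035,0,0],"yaw":0,"hand":115},{"linear":[-0.035,0,0],"yaw":0,"hand":115},{"linear":[-0.021,0,0],"yaw":5.5,"hand":115},{"linear":[0,0,0],"yaw":5.5,"hand":115},{"linear":[0,0,0],"yaw":0,"hand":115},{"linear":[0,0,0],"yaw":0,"hand":115}])

```text
time_s: 11.28
eef_pos: [0.4672, -0.2896, 0.1078]
eef_rot: [-3.141, -0.0, 1.162]
ft_force: [-0.0, 0.4, -0.2]
finger_gap: 0.0503
finger_force: 0.0
```

```bash
cat > look.py <<'E'
from h import *
np.set_printoptions(precision=4,suppress=True)
s=sense();print(s["eef_pos"],s["eef_rot"][2],s["finger_gap"],s["time_s"])
a=get_image("top");b=get_image("side")
for n,p in(("top",a),("side",b)):
    for q,z in(("syringe",.008),("syringe_tip",.008),("rests",.042),("hatch_edge",.278),("hatch_hinge",.081)):
        print(n,q,[(np.round(r["location"],1).tolist(),round(r["p"],2),np.round(at_z(p,r["location"],z)[:2],4).tolist()) for r in models.place_of(q,p)[:3]])
g=cv2.resize(b["img"][100:340,200:460],(800,738),interpolation=cv2.INTER_CUBIC)[:590]
E
python3 - <<'E'
from look import *
save("s3",cv2.resize(np.hstack([b["img"][60:360,220:420],a["img"][100:400,180:440][:300,:200+0]]),(800,600),interpolation=cv2.INTER_CUBIC))
E
```

```text
[ 0.4672 -0.2896  0.1078] 1.1624365119073865 0.050312819348106344 11.2833
top syringe [([384.0, 203.6], 0.46, [0.4686, -0.2893])]
top syringe_tip [([367.4, 197.6], 0.55, [0.484, -0.2459]), ([420.2, 308.5], 0.42, [0.1998, -0.3796])]
top rests [([213.7, 185.4], 0.66, [0.5082, 0.1484])]
top hatch_edge [([228.4, 181.2], 0.85, [0.4848, 0.0704])]
top hatch_hinge [([178.6, 177.0], 0.9, [0.5229, 0.2266])]
side syringe [([215.7, 339.3], 0.94, [0.2482, -0.3291]), ([394.5, 367.4], 0.83, [0.5463, -0.4363]), ([332.3, 305.1], 0.56, [0.4681, -0.2956])]
side syringe_tip [([414.9, 337.7], 0.75, [0.6003, -0.3894]), ([338.9, 279.2], 0.7, [0.4942, -0.2376]), ([185.3, 371.0], 0.69, [0.1976, -0.3793])]
side rests [([309.2, 155.9], 0.65, [0.4991, 0.1443])]
side hatch_edge [([315.1, 107.1], 0.55, [0.4823, -0.0194])]
side hatch_hinge [([316.0, 127.0], 0.93, [0.5307, 0.2191])]
```

View pics/s3.png

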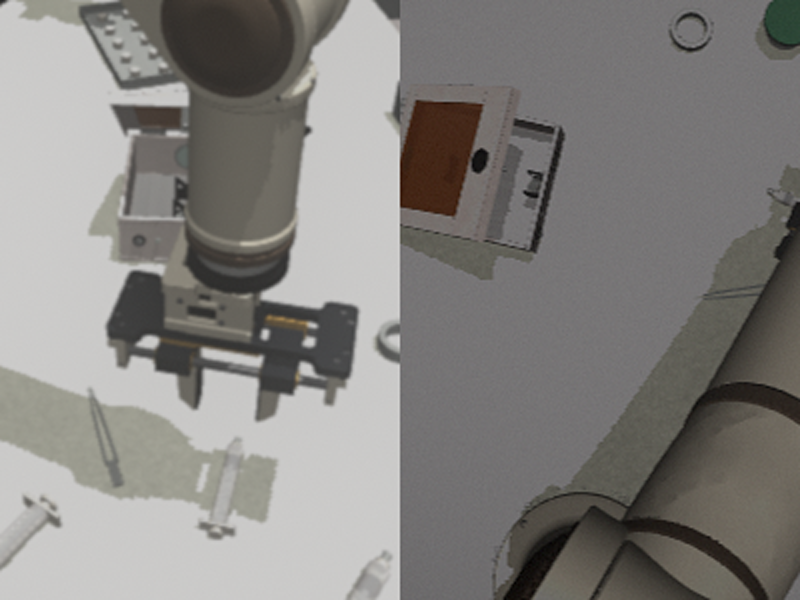

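The lid is rising and the gripper is above the small syringe. The fingertips are at side pixels (316,262) and (352,267). I'll check those against the reported pose.

Run:
```python
from h import *
b=get_image("side");P=cloud(b)
for z in(.12,.126,.132):print(z,at_z(b,(334,264.5),z))
# finger points: z .125-.15 near tcp
m=(P[...,2]>.12)&(P[...,2]<.15)&(abs(P[...,0]-.467)<.08)&(abs(P[...,1]+.29)<.05)
Q=P[m];print(len(Q),Q.min(0),Q.max(0));
l=Q[Q[:,0]<.467];r=Q[Q[:,0]>.467];print(np.median(l,0),np.median(r,0),l[:,2].min(),r[:,2].min())
print(sense()["eef_pos"],np.degrees(sense()["eef_rot"][2]))
```

```text
0.12 [ 0.46837811 -0.2879163   0.12      ]
0.126 [ 0.46708117 -0.29270559  0.126     ]
0.132 [ 0.46578424 -0.29749487  0.132     ]
156 [ 0.42442538 -0.31779264  0.12627788] [ 0.50060522 -0.2754972   0.14994252]
[ 0.4343688  -0.28701909  0.14009087] [ 0.49162136 -0.31310798  0.14110139] 0.12679475032405338 0.12627788234179083
[ 0.46721581 -0.29002048  0.10813102] 66.45218412655333
```

step_arm(targets=[{"linear":[0,0,0.02],"yaw":0,"hand":115},{"linear":[0,0,0.02],"yaw":0,"hand":115},{"linear":[0,0,0.02],"yaw":0,"hand":115},{"linear":[0,0,0.02],"yaw":0,"hand":115},{"linear":[0,0,0.018],"yaw":0,"hand":115},{"linear":[0,0,0.012],"yaw":0,"hand":115},{"linear":[0,0,0.004],"yaw":0,"hand":115},{"linear":[0,0,0],"yaw":0,"hand":115}])

```text
time_s: 12.6
eef_pos: [0.4664, -0.2898, -0.0068]
eef_rot: [-3.14, -0.0, 1.159]
ft_force: [0.4, 0.2, 0.2]
finger_gap: 0.0507
finger_force: 0.0
```

Run:
```python
from look import *
print(s["ft_force"])
P=cloud(b);m=(P[...,2]>.004)&(P[...,2]<.05)&(abs(P[...,0]-.467)<.08)&(abs(P[...,1]+.29)<.08)
v,u=np.nonzero(m)
save("s4",cv2.resize(b["img"][220:340,260:420],(800,600),interpolation=cv2.INTER_CUBIC))
```

```text
[ 0.4664 -0.2898 -0.0068] 1.1594619474291812 0.050694103215216 12.6
top syringe [([401.9, 290.0], 0.62, [0.2462, -0.3333]), ([437.1, 175.2], 0.6, [0.545, -0.4306]), ([384.8, 202.6], 0.5, [0.4712, -0.2915])]
top syringe_tip [([422.0, 309.8], 0.66, [0.1966, -0.3842]), ([365.5, 194.3], 0.64, [0.4927, -0.241]), ([420.2, 156.7], 0.58, [0.5941, -0.3867])]
top rests [([213.4, 183.9], 0.69, [0.512, 0.1493])]
top hatch_edge [([146.7, 157.4], 0.57, [0.5322, 0.237])]
top hatch_hinge [([175.0, 175.2], 0.77, [0.5273, 0.2355]), ([324.9, 115.9], 0.4, [0.6806, -0.1314]), ([218.4, 187.6], 0.23, [0.4975, 0.1287])]
side syringe [([217.4, 337.4], 0.82, [0.2512, -0.3259]), ([335.5, 304.3], 0.71, [0.4745, -0.295]), ([393.3, 367.4], 0.67, [0.5442, -0.4359])]
side syringe_tip [([413.0, 337.3], 0.86, [0.5972, -0.3881]), ([338.8, 280.1], 0.78, [0.4935, -0.2398]), ([184.5, 370.2], 0.62, [0.1963, -0.3777])]
side rests []
side hatch_edge []
side hatch_hinge []
[0.369  0.1748 0.248 ]
```

View pics/s4.png

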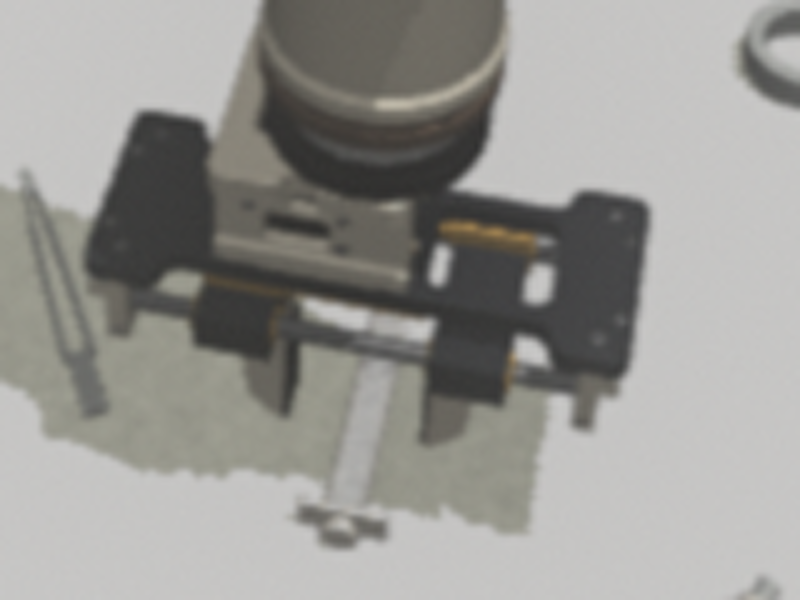

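The fingers straddle the barrel, with the syringe running from about (350,500) up between them. I go down the last 8 mm and close.

step_arm(targets=[{"linear":[0,0,0.002],"yaw":0,"hand":115},{"linear":[0,0,0.002],"yaw":0,"hand":115},{"linear":[0,0,0.002],"yaw":0,"hand":115},{"linear":[0,0,0.002],"yaw":0,"hand":115},{"linear":[0,0,0],"yaw":0,"hand":255},{"linear":[0,0,0],"yaw":0,"hand":255},{"linear":[0,0,0],"yaw":0,"hand":255},{"linear":[0,0,0],"yaw":0,"hand":255}], squeeze=12)

```text
time_s: 13.87
eef_pos: [0.4672, -0.2901, -0.0139]
eef_rot: [3.142, 0.0, 1.16]
ft_force: [0.2, 0.4, 0.9]
finger_gap: 0.0283
finger_force: 0.0
```

step_arm(targets=[{"linear":[0,0,0],"yaw":0,"hand":255},{"linear":[0,0,0],"yaw":0,"hand":255},{"linear":[0,0,0],"yaw":0,"hand":255},{"linear":[0,0,0],"yaw":0,"hand":255},{"linear":[0,0,0],"yaw":0,"hand":255},{"linear":[0,0,0],"yaw":0,"hand":255},{"linear":[0,0,0],"yaw":0,"hand":255},{"linear":[0,0,0],"yaw":0,"hand":255}])

```text
time_s: 14.53
eef_pos: [0.4673, -0.2901, -0.0138]
eef_rot: [3.141, -0.0, 1.16]
ft_force: [0.1, 0.1, 1.2]
finger_gap: 0.0153
finger_force: 12.0
```

step_arm(targets=[{"linear":[0,0,-0.005],"yaw":0,"hand":255},{"linear":[0,0,-0.01],"yaw":0,"hand":255},{"linear":[0,0,-0.02],"yaw":0,"hand":255},{"linear":[0,0,-0.02],"yaw":-3.8,"hand":255},{"linear":[0,0,-0.02],"yaw":-3.8,"hand":255},{"linear":[0,0,-0.02],"yaw":-3.7,"hand":255},{"linear":[0,0,-0.02],"yaw":0,"hand":255},{"linear":[0,0,-0.02],"yaw":0,"hand":255}])

```text
time_s: 15.2
eef_pos: [0.4669, -0.2901, 0.123]
eef_rot: [3.141, 0.0, 1.357]
ft_force: [0.0, -0.2, -0.5]
finger_gap: 0.0157
finger_force: 12.0
```

Run:
```python
from look import *
print(s["ft_force"],s["finger_force"])
zz=s["eef_pos"][2]+.0218
for n,p in(("top",a),("side",b)):
    for q in("syringe","syringe_tip"):
        print(n,q,zz,[np.round(at_z(p,r["location"],zz)[:2],4).tolist() for r in models.place_of(q,p)[:3]])
P=cloud(a)
# rim top & rest tops
m=(abs(P[...,2]-.072)<.006)&(abs(P[...,0]-.506)<.13)&(abs(P[...,1]-.137)<.13)
print("rim",m.sum(),cv2.minAreaRect(P[m][:,:2].astype(np.float32)))
u=np.array([.2147,.9767]);w=np.array([-.9767,.2147]);o=np.array([.506,.137])
for n,p in(("top",a),("side",b)):
    P=cloud(p);d=P[...,:2]-o;X=d@u;Y=d@w
    m=(abs(P[...,2]-.042)<.01)&(abs(X)<.06)&(abs(Y)<.04);print(n,"rests pts",m.sum())
    for lo,hi in((-.04,.008),(.008,.06)):
        k=m&(X>lo)&(X<hi)
        if k.sum():print(np.median(X[k]),X[k].min(),X[k].max(),np.median(Y[k]),Y[k].min(),Y[k].max())
save("c5",cv2.resize(np.hstack([b["img"][80:230,240:390],a["img"][110:260,160:310]]),(800,400),interpolation=cv2.INTER_CUBIC))
np.savez("f5.npz",a=a["depth"],b=b["depth"])
```

```text
[ 0.4669 -0.2901  0.123 ] 1.356771867376415 0.015717942046844735 15.2
top syringe [([392.9, 198.5], 0.63, [0.4822, -0.3129])]
top syringe_tip [([370.0, 193.9], 0.65, [0.4938, -0.2528])]
top rests [([213.4, 184.3], 0.67, [0.511, 0.1492])]
top hatch_edge [([138.1, 156.3], 0.64, [0.5343, 0.2544]), ([372.8, 112.1], 0.5, [0.632, -0.2241])]
top hatch_hinge [([177.1, 174.2], 0.64, [0.5298, 0.2305])]
side syringe [([337.3, 256.4], 0.97, [0.5043, -0.1781]), ([393.6, 367.2], 0.92, [0.5449, -0.4357]), ([216.0, 339.8], 0.67, [0.2487, -0.3302])]
side syringe_tip [([414.1, 333.6], 0.85, [0.6018, -0.3814]), ([268.6, 273.5], 0.73, [0.3556, -0.1984]), ([182.7, 372.9], 0.68, [0.1935, -0.3819])]
side rests [([273.1, 276.1], 0.65, [0.363, -0.2333])]
side hatch_edge []
side hatch_hinge [([314.6, 122.6], 0.86, [0.531, 0.2419])]
[ 0.0322 -0.2244 -0.5382] 11.994957625865936
top syringe 0.14477541679104733 [[0.467, -0.288]]
top syringe_tip 0.14477541679104733 [[0.4773, -0.2348]]
side syringe 0.14477541679104733 [[0.4724, -0.2913], [0.5049, -0.4975], [0.2678, -0.4131]]
side syringe_tip 0.14477541679104733 [[0.5504, -0.454], [0.3534, -0.3076], [0.2237, -0.4545]]
rim 658 ((0.5068250894546509, 0.14038224518299103), (0.1934961974620819, 0.16041047871112823), 77.58232116699219)
top rests pts 75
-0.015231336566574601 -0.01833162489017746 -0.011245540296998506 0.0023768690344773374 -0.01697436203583901 0.017417376683926775
0.03451487294280163 0.031928251213673424 0.03858985164187557 0.0011452611878566782 -0.016843063703249807 0.017128303284301354
side rests pts 45
-0.017798189724275465 -0.0213130399188321 -0.012538188162630243 0.010419558885025212 -5.7349651352352204e-05 0.01568905880835473
0.032101845898413583 0.026753578851638805 0.04022648686051132 0.01141104717435401 0.001958406594259883 0.015813249722868745
```

View pics/c5.png

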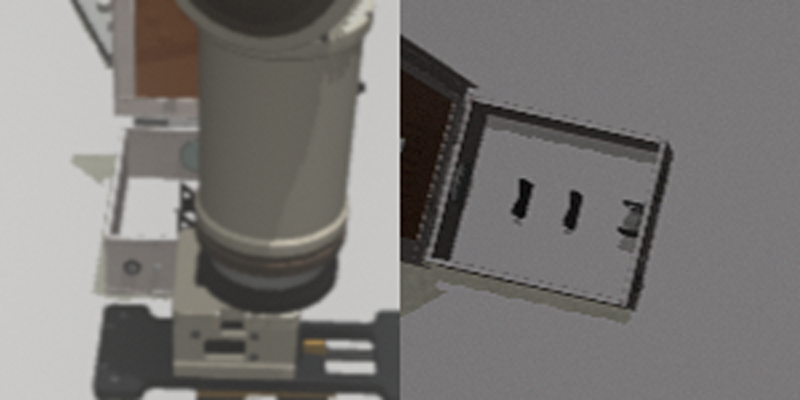

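step_arm(targets=[{"linear":[0.015,-0.003,0],"yaw":0,"hand":255},{"linear":[0.03,-0.004,0],"yaw":0,"hand":255},{"linear":[0.03,-0.004,0],"yaw":0,"hand":255},{"linear":[0.03,-0.004,0],"yaw":0,"hand":255},{"linear":[0.03,-0.004,0],"yaw":0,"hand":255},{"linear":[0.03,-0.004,0],"yaw":0,"hand":255},{"linear":[0.03,-0.004,0],"yaw":0,"hand":255},{"linear":[0.03,-0.004,0],"yaw":0,"hand":255}])

```text
time_s: 16.67
eef_pos: [0.4847, -0.0622, 0.1213]
eef_rot: [3.141, -0.0, 1.357]
ft_force: [0.2, 1.3, -0.3]
finger_gap: 0.0156
finger_force: 12.0
```

step_arm(targets=[{"linear":[0.03,-0.004,0],"yaw":0,"hand":255},{"linear":[0.03,-0.004,0],"yaw":0,"hand":255},{"linear":[0.03,-0.004,0],"yaw":0,"hand":255},{"linear":[0.03,-0.004,0],"yaw":0,"hand":255},{"linear":[0.03,-0.003,0],"yaw":0,"hand":255},{"linear":[0.03,-0.002,0],"yaw":0,"hand":255},{"linear":[0.02,0,0],"yaw":0,"hand":255},{"linear":[0.009,0,0],"yaw":0,"hand":255}])

```text
time_s: 17.33
eef_pos: [0.5088, 0.1493, 0.1213]
eef_rot: [3.141, -0.002, 1.361]
ft_force: [-0.1, 0.6, 0.3]
finger_gap: 0.0152
finger_force: 12.0
```

Run:
```python
from look import *
zz=s["eef_pos"][2]+.0218
u=np.array([.2147,.9767]);w=np.array([-.9767,.2147]);r0=np.array([.5081,.1453])
for n,p in(("top",a),("side",b)):
    for q in("syringe","syringe_tip"):
        for r in models.place_of(q,p)[:3]:
            X=at_z(p,r["location"],zz)[:2]-r0
            if np.linalg.norm(X)<.1: print(n,q,round(r["p"],2),X@u,X@w)
X=s["eef_pos"][:2]-r0;print("tcp",X@u,X@w)
save("c6",cv2.resize(b["img"][60:210,220:420],(800,600),interpolation=cv2.INTER_CUBIC))
```

```text
[0.5088 0.1493 0.1213] 1.3613840817926666 0.015241563532619906 17.3333
top syringe [([438.9, 175.7], 0.95, [0.5437, -0.4353]), ([398.5, 289.2], 0.85, [0.2482, -0.3246]), ([202.0, 180.3], 0.7, [0.526, 0.1862])]
top syringe_tip [([417.5, 156.7], 0.86, [0.594, -0.3795]), ([421.5, 310.8], 0.57, [0.1941, -0.3828])]
top rests [([215.9, 183.8], 0.55, [0.5123, 0.143])]
top hatch_edge []
top hatch_hinge [([351.8, 248.8], 0.44, [0.3504, -0.1981])]
side syringe [([217.0, 336.8], 0.84, [0.2505, -0.3246]), ([394.2, 368.4], 0.8, [0.5452, -0.4379]), ([311.2, 169.2], 0.6, [0.5022, 0.1306])]
side syringe_tip [([410.5, 336.8], 0.88, [0.5931, -0.3863]), ([182.8, 372.7], 0.64, [0.1937, -0.3816]), ([311.9, 110.2], 0.59, [0.5581, 0.4349])]
side rests [([313.8, 158.7], 0.67, [0.5088, 0.1301]), ([312.2, 58.6], 0.66, [0.6146, 0.7473])]
side hatch_edge [([315.8, 48.5], 0.67, [0.536, 0.2638])]
side hatch_hinge []
top syringe 0.7 0.008948881887568656 0.00403593035573081
side syringe_tip 0.59 0.05717096664115797 0.004469378493034884
tcp 0.0040139671539505565 0.00020613584660406924
```

View pics/c6.png

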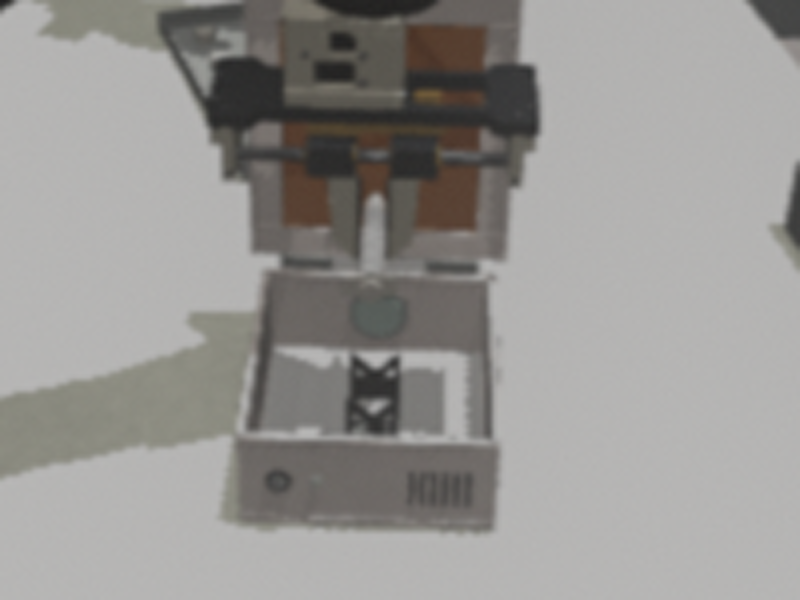

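The picture shows the rests at (375,375) and (375,415), the lamp window at (378,312), and the held barrel at about (373,240). I'll check the fit against projected points.

Run:
```python
from h import *
np.set_printoptions(precision=4,suppress=True)
b=get_image("side");P=cloud(b);e=sense()["eef_pos"];u=np.array([.2147,.9767,0]);w=np.array([-.9767,.2147,0]);r0=np.array([.5081,.1453,.042])
c=lambda X:((proj(b,X)[0]-[220,60])*4)
S=e+[0,0,.0218]
for k in(-.055,-.045,0,.058):print("syr",k,c(S+k*u))
print("ears",c(S-.0465*u+.017*w),c(S-.0465*u-.017*w))
for k in(-.025,.025):
  for y in(-.017,0,.017): print("rest",k,y,c(r0+k*u+y*w+np.array([0,0,.002])))
d=P[...,:2]-r0[:2];X=d@u[:2];Y=d@w[:2];Z=P[...,2]
m=(Z>.125)&(Z<.165)&(abs(Y)<.02)&(X<-.008)&(X>-.08)
v,q=np.nonzero(m);print(m.sum(),[(int(i),int(j),round(float(X[i,j]),4),round(float(Y[i,j]),4),round(float(Z[i,j]),4)) for i,j in zip(v,q)][::3])
```

```text
syr -0.055 [368.2373 297.1536]
syr -0.045 [368.9081 287.976 ]
syr 0 [371.8087 248.2908]
syr 0.058 [375.2845 200.7367]
ears [340.4317 288.5002] [397.1939 290.1882]
rest -0.025 -0.017 [394.736 402.342]
rest -0.025 0 [368.5066 401.5448]
rest -0.025 0.017 [342.2852 400.7479]
rest 0.025 -0.017 [396.8669 357.8256]
rest 0.025 0 [371.4985 357.0611]
rest 0.025 0.017 [346.1377 356.2969]
212 [(117, 305, -0.0111, 0.0186, 0.1631), (117, 308, -0.0099, 0.0113, 0.1626), (117, 317, -0.0124, -0.0106, 0.1648), (117, 320, -0.0119, -0.0178, 0.1648), (118, 307, -0.0111, 0.0137, 0.1605), (118, 316, -0.0086, -0.0081, 0.1597), (118, 320, -0.0118, -0.0179, 0.1619), (119, 307, -0.0135, 0.0136, 0.1591), (119, 316, -0.0111, -0.0082, 0.1584), (119, 319, -0.0127, -0.0155, 0.1597), (120, 306, -0.0139, 0.016, 0.1565), (120, 309, -0.0125, 0.0088, 0.1559), (120, 318, -0.0139, -0.0132, 0.1575), (121, 305, -0.0118, 0.0186, 0.1524), (121, 308, -0.0112, 0.0113, 0.1522), (121, 313, -0.0112, -0.0009, 0.1527), (121, 317, -0.0126, -0.0107, 0.1539), (121, 320, -0.0113, -0.018, 0.1533), (122, 307, -0.0136, 0.0136, 0.1508), (122
[... 1231 characters left out ...]
315, -0.0511, -0.0072, 0.1497), (131, 318, -0.0458, -0.0143, 0.1466), (132, 306, -0.0457, 0.0144, 0.1428), (132, 309, -0.05, 0.0071, 0.1457), (132, 312, -0.0536, -0.0002, 0.1483), (132, 315, -0.0467, -0.0072, 0.1441), (132, 318, -0.0483, -0.0144, 0.1454), (133, 307, -0.048, 0.0119, 0.1415), (133, 310, -0.0558, 0.0044, 0.1468), (133, 313, -0.0533, -0.0026, 0.1454), (133, 316, -0.0442, -0.0095, 0.1398), (133, 319, -0.0474, -0.0168, 0.1421), (134, 308, -0.0491, 0.0095, 0.1395), (134, 311, -0.056, 0.002, 0.1442), (134, 314, -0.0523, -0.005, 0.142), (134, 317, -0.0507, -0.0121, 0.1413), (135, 310, -0.0532, 0.0045, 0.1395), (135, 313, -0.0548, -0.0027, 0.1408), (136, 312, -0.0549, -0.0003, 0.138)]
```

step_arm(targets=[{"linear":[0,0.001,0.012],"yaw":0,"hand":255},{"linear":[0,0,0.015],"yaw":0,"hand":255},{"linear":[0,0,0.015],"yaw":0,"hand":255},{"linear":[0,0,0.015],"yaw":0,"hand":255},{"linear":[0,0,0.015],"yaw":0,"hand":255},{"linear":[0,0,0.012],"yaw":0,"hand":255},{"linear":[0,0,0.006],"yaw":0,"hand":255},{"linear":[0,0,0.003],"yaw":0,"hand":255}])

```text
time_s: 18.85
eef_pos: [0.5086, 0.1446, 0.0266]
eef_rot: [-3.14, 0.001, 1.357]
ft_force: [0.1, 0.3, 0.2]
finger_gap: 0.0152
finger_force: 12.0
```

step_arm(targets=[{"linear":[0,0,0.002],"yaw":0,"hand":255},{"linear":[0,0,0.001],"yaw":0,"hand":255},{"linear":[0,0,0.001],"yaw":0,"hand":255},{"linear":[0,0,0.001],"yaw":0,"hand":255},{"linear":[0,0,0.001],"yaw":0,"hand":255},{"linear":[0,0,0],"yaw":0,"hand":255},{"linear":[0,0,0],"yaw":0,"hand":255},{"linear":[0,0,0],"yaw":0,"hand":255}])

```text
time_s: 19.52
eef_pos: [0.5096, 0.1449, 0.0223]
eef_rot: [3.141, -0.0, 1.357]
ft_force: [0.3, 0.2, 0.3]
finger_gap: 0.0157
finger_force: 12.0
```

step_arm(targets=[{"linear":[0.0015,0,0],"yaw":0,"hand":255},{"linear":[0.0015,0,0],"yaw":0,"hand":255},{"linear":[0,0,0.001],"yaw":0,"hand":255},{"linear":[0,0,0.001],"yaw":0,"hand":255},{"linear":[0,0,0],"yaw":0,"hand":255},{"linear":[0,0,0],"yaw":0,"hand":200},{"linear":[0,0,0],"yaw":0,"hand":180},{"linear":[0,0,0],"yaw":0,"hand":145}])

```text
time_s: 20.18
eef_pos: [0.51, 0.1476, 0.02]
eef_rot: [-3.141, 0.0, 1.357]
ft_force: [-0.8, -0.3, -0.3]
finger_gap: 0.0287
finger_force: 0.0
```

step_arm(targets=[{"linear":[0,0,0],"yaw":0,"hand":145},{"linear":[0,0,0],"yaw":0,"hand":145},{"linear":[0,0,0],"yaw":0,"hand":145},{"linear":[0,0,0],"yaw":0,"hand":145},{"linear":[0,0,-0.01],"yaw":0,"hand":145},{"linear":[0,0,-0.02],"yaw":0,"hand":145},{"linear":[0,0,-0.03],"yaw":0,"hand":145},{"linear":[0,0,-0.03],"yaw":0,"hand":145}])

```text
time_s: 20.85
eef_pos: [0.5093, 0.1475, 0.111]
eef_rot: [-3.14, 0.001, 1.357]
ft_force: [0.9, -0.6, -0.1]
finger_gap: 0.0395
finger_force: 0.0
```

step_arm(targets=[{"linear":[0,0,-0.035],"yaw":0,"hand":145},{"linear":[0,0,-0.035],"yaw":0,"hand":145},{"linear":[0,0,-0.035],"yaw":0,"hand":145},{"linear":[0,0,-0.035],"yaw":0,"hand":255},{"linear":[0,0,-0.035],"yaw":0,"hand":255},{"linear":[0,0,-0.03],"yaw":0,"hand":255},{"linear":[0,0,0],"yaw":0,"hand":255},{"linear":[0,0,0],"yaw":0,"hand":255}])

```text
time_s: 21.52
eef_pos: [0.5113, 0.1481, 0.3181]
eef_rot: [3.137, -0.003, 1.357]
ft_force: [-0.1, -0.8, -0.8]
finger_gap: 0.011
finger_force: 0.0
```

Run:
```python
from look import *
u=np.array([.2147,.9767]);w=np.array([-.9767,.2147]);r0=np.array([.5081,.1453])
for n,p in(("top",a),("side",b)):
    for q in("syringe","syringe_tip"):
        for r in models.place_of(q,p)[:4]:
            X=at_z(p,r["location"],.042)[:2]-r0
            if np.linalg.norm(X)<.1: print(n,q,round(r["p"],2),X@u,X@w)
    P=cloud(p);d=P[...,:2]-r0;X=d@u;Y=d@w
    m=(P[...,2]>.035)&(P[...,2]<.06)&(abs(X)<.07)&(abs(Y)<.025);k=m&(abs(X)<.02)&(abs(Y)<.012)
    print(n,m.sum(),"X",np.percentile(X[m],[1,99]) if m.any() else 0,"barrel Y,z",np.median(Y[k]),np.median(P[k][:,2]))
save("c7",cv2.resize(b["img"][80:180,250:380],(780,600),interpolation=cv2.INTER_CUBIC))
```

```text
[0.5113 0.1481 0.3181] 1.3567739026354824 0.01096952792411794 21.5167
top syringe [([437.6, 175.8], 0.83, [0.5434, -0.4319]), ([399.5, 289.1], 0.72, [0.2485, -0.3271])]
top syringe_tip [([192.2, 181.9], 0.82, [0.5216, 0.2115]), ([423.1, 311.7], 0.72, [0.1918, -0.3869]), ([418.9, 154.1], 0.59, [0.6011, -0.3833])]
top rests [([211.9, 185.9], 0.68, [0.5069, 0.1529])]
top hatch_edge []
top hatch_hinge []
side syringe [([216.0, 338.0], 0.79, [0.2487, -0.3266]), ([392.3, 368.3], 0.74, [0.5421, -0.4372]), ([271.0, 277.2], 0.7, [0.3594, -0.2086])]
side syringe_tip [([414.0, 336.7], 0.81, [0.5994, -0.3873]), ([184.7, 372.4], 0.8, [0.1968, -0.3816]), ([314.5, 144.0], 0.7, [0.5321, 0.2455])]
side rests [([309.0, 156.3], 0.76, [0.4983, 0.1426])]
side hatch_edge [([317.3, 51.4], 0.57, [0.5364, 0.2459]), ([314.1, 142.2], 0.18, [0.4585, -0.1394])]
side hatch_hinge [([313.7, 125.5], 0.83, [0.5259, 0.2276])]
top syringe_tip 0.82 0.058081292447911576 0.003970758849233778
top 327 X [-0.05    0.0577] barrel Y,z 0.001567198985742362 0.047703454730549
side syringe 0.46 -0.0030850525896236906 -0.005122508667345479
side syringe_tip 0.7 0.05300419016765728 -0.0033709539217929383
side 213 X [-0.0521  0.0484] barrel Y,z -3.663358109452433e-05 0.04938285280708027
```

View pics/c7.png

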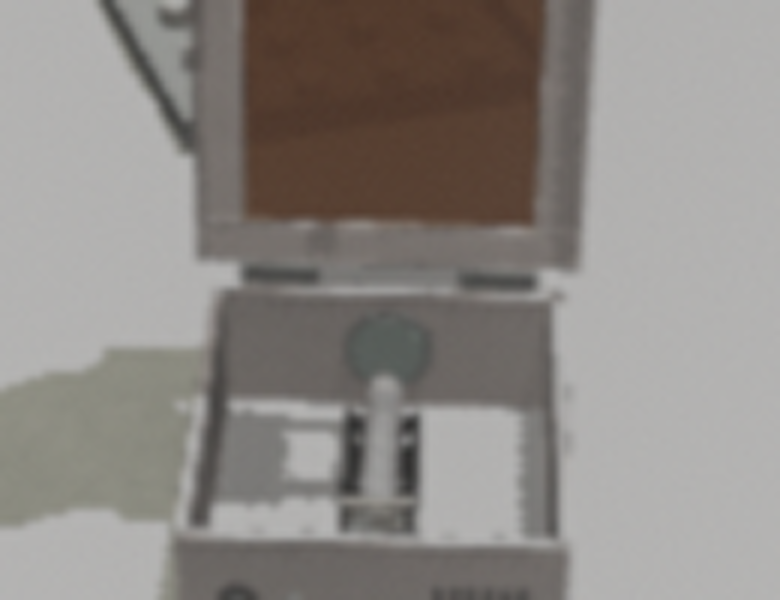

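The syringe lies in both rests with its tip at the window (tip at crop (385,380)). Next I close the lid: move over and behind it, and compute the arc.

step_arm(targets=[{"linear":[0.015,0,0],"yaw":0,"hand":255},{"linear":[0.025,0,0],"yaw":0,"hand":255},{"linear":[0.03,0,0],"yaw":0,"hand":255},{"linear":[0.03,0,0],"yaw":0,"hand":255},{"linear":[0.025,0,0],"yaw":0,"hand":255},{"linear":[0.014,0,0],"yaw":0,"hand":255},{"linear":[0,0,0],"yaw":0,"hand":255},{"linear":[0,0,0],"yaw":0,"hand":255}])

```text
time_s: 22.98
eef_pos: [0.5395, 0.2834, 0.3147]
eef_rot: [-3.141, 0.001, 1.358]
ft_force: [-0.1, -0.3, 0.1]
finger_gap: 0.0004
finger_force: 0.0
```

```bash
cat > arc.py <<'E'
from h import *
np.set_printoptions(precision=4,suppress=True)
u=np.array([.2147,.9767]);w=np.array([-.9767,.2147]);hg=np.array([.5268,.2303])
def tcp(th):
    r=.160+.028*np.clip((1.5-th)/1.45,0,1)
    if th>np.pi/2: x=-.199*np.cos(th)+.003*np.sin(th); z=r
    else: x=-r*np.cos(th)+.003*np.sin(th); z=r*np.sin(th)+.003*np.cos(th)
    return np.array([x+.0095, z+.081-.0185])
if __name__=="__main__":
    s=sense();X=s["eef_pos"][:2]-hg;print("now x,z,y",X@u,s["eef_pos"][2],X@w,s["ft_force"],s["time_s"])
    p=None
    for th in np.r_[np.arange(1.7,.05,-.1),.05,.0]:
        q=tcp(th)
        print(round(th,2),q,"" if p is None else (q-p)*1e3); p=q
E
python3 arc.py
```

```text
now x,z,y 0.05460274390792997 0.31465642383530285 -0.0010211065131874048 [-0.057  -0.3179  0.0926] 22.9833
1.7 [0.0381 0.2225] 
1.6 [0.0183 0.2225] [-19.8056   0.    ]
1.5 [0.0012 0.2223] [-17.1349  -0.1886]
1.4 [-0.0151  0.2226] [-16.2411   0.2734]
1.3 [-0.0314  0.2212] [-16.3756  -1.3917]
1.2 [-0.0478  0.2181] [-16.3381  -3.0804]
1.1 [-0.0639  0.2133] [-16.1251  -4.775 ]
1.0 [-0.0796  0.2069] [-15.7353  -6.457 ]
0.9 [-0.0948  0.1988] [-15.169   -8.1079]
0.8 [-0.1092  0.1891] [-14.4288  -9.7092]
0.7 [-0.1228  0.1778] [-13.519  -11.2424]
0.6 [-0.1352  0.1651] [-12.4459 -12.6895]
0.5 [-0.1464  0.1511] [-11.2178 -14.0332]
0.4 [-0.1563  0.1358] [ -9.8448 -15.2568]
0.3 [-0.1646  0.1195] [ -8.3386 -16.3447]
0.2 [-0.1713  0.1022] [ -6.713  -17.2826]
0.1 [-0.1763  0.0842] [ -4.9829 -18.0573]
0.05 [-0.1781  0.0749] [-1.8145 -9.265 ]
0.0 [-0.1785  0.0655] [-0.3849 -9.3923]
```

step_arm(targets=[{"linear":[0,0,0.015],"yaw":0,"hand":255},{"linear":[0,0,0.02],"yaw":0,"hand":255},{"linear":[0,0,0.02],"yaw":0,"hand":255},{"linear":[0,0,0.02],"yaw":0,"hand":255},{"linear":[0,0,0.012],"yaw":0,"hand":255},{"linear":[0,0,0.005],"yaw":0,"hand":255},{"linear":[-0.005,0,0],"yaw":0,"hand":255},{"linear":[-0.005,0,0],"yaw":0,"hand":255}])

```text
time_s: 23.65
eef_pos: [0.5379, 0.2732, 0.2239]
eef_rot: [3.141, -0.0, 1.357]
ft_force: [0.4, 0.1, 0.1]
finger_gap: 0.0004
finger_force: 0.0
```

step_arm(targets=[{"linear":[-0.007,0,0],"yaw":0,"hand":255},{"linear":[-0.008,0,0],"yaw":0,"hand":255},{"linear":[-0.008,0,0],"yaw":0,"hand":255},{"linear":[-0.008,0,0],"yaw":0,"hand":255},{"linear":[-0.008,0,0],"yaw":0,"hand":255},{"linear":[-0.008,0,0],"yaw":0,"hand":255},{"linear":[-0.008,0,0],"yaw":0,"hand":255},{"linear":[-0.008,0,0],"yaw":0,"hand":255}])

```text
time_s: 24.32
eef_pos: [0.5236, 0.2114, 0.2227]
eef_rot: [-3.141, 0.0, 1.357]
ft_force: [0.7, 2.5, -1.5]
finger_gap: 0.0004
finger_force: 1.1
```

```bash
cat > st.py <<'E'
from arc import *
s=sense();X=s["eef_pos"][:2]-hg;x=X@u;z=s["eef_pos"][2];print("now x,z,y",x,z,X@w,s["ft_force"],s["time_s"])
b=get_image("side");P=cloud(b);d=P[...,:2]-hg;Xc=d@u;Y=d@w;Z=P[...,2]-.081
m=(abs(Y)>.055)&(abs(Y)<.084)&(np.hypot(Xc,Z)<.21)&(np.hypot(Xc,Z)>.06)&(Z>-.004)
if m.sum()>20:print("lid angle",np.median(np.arctan2(Z[m],-Xc[m])),m.sum())
E
python3 st.py
```

```text
now x,z,y -0.019155129638979907 0.2227109300335816 -0.0009755452864139319 [ 0.6611  2.4981 -1.4844] 24.3167
lid angle 1.3403279593730064 1129
```

step_arm(targets=[{"linear":[-0.006,0,0.0007],"yaw":0,"hand":255},{"linear":[-0.006,0,0.0007],"yaw":0,"hand":255},{"linear":[-0.008,0,0.0015],"yaw":0,"hand":255},{"linear":[-0.008,0,0.0015],"yaw":0,"hand":255},{"linear":[-0.008,0,0.0024],"yaw":0,"hand":255},{"linear":[-0.008,0,0.0024],"yaw":0,"hand":255},{"linear":[-0.008,0,0.0032],"yaw":0,"hand":255},{"linear":[-0.008,0,0.0032],"yaw":0,"hand":255}])

```text
time_s: 25.03
eef_pos: [0.5114, 0.1527, 0.2074]
eef_rot: [3.141, -0.0, 1.357]
ft_force: [1.0, 2.2, -0.2]
finger_gap: 0.0004
finger_force: 0.8
```

step_arm(targets=[{"linear":[-0.0076,0,0.004],"yaw":0,"hand":255},{"linear":[-0.0076,0,0.004],"yaw":0,"hand":255},{"linear":[-0.0072,0,0.0049],"yaw":0,"hand":255},{"linear":[-0.0072,0,0.0049],"yaw":0,"hand":255},{"linear":[-0.0068,0,0.0056],"yaw":0,"hand":255},{"linear":[-0.0068,0,0.0056],"yaw":0,"hand":255},{"linear":[-0.0062,0,0.0063],"yaw":0,"hand":255},{"linear":[-0.0062,0,0.0063],"yaw":0,"hand":255}])

```text
time_s: 25.7
eef_pos: [0.4995, 0.0987, 0.1653]
eef_rot: [-3.142, 0.0, 1.357]
ft_force: [0.7, 1.9, -0.3]
finger_gap: 0.0004
finger_force: 0.8
```

```bash
python3 st.py
```

```text
now x,z,y -0.13438097073584204 0.16529060487823127 -0.0015658258084827177 [ 0.7146  1.8891 -0.3266] 25.7
lid angle 0.5622218066504447 199
```

step_arm(targets=[{"linear":[-0.0056,0,0.007],"yaw":0,"hand":255},{"linear":[-0.0056,0,0.007],"yaw":0,"hand":255},{"linear":[-0.0049,0,0.0076],"yaw":0,"hand":255},{"linear":[-0.0049,0,0.0076],"yaw":0,"hand":255},{"linear":[-0.0042,0,0.0082],"yaw":0,"hand":255},{"linear":[-0.0042,0,0.0082],"yaw":0,"hand":255},{"linear":[-0.0034,0,0.0086],"yaw":0,"hand":255},{"linear":[-0.0034,0,0.0086],"yaw":0,"hand":255}])

```text
time_s: 26.42
eef_pos: [0.4918, 0.0636, 0.1022]
eef_rot: [-3.142, 0.0, 1.357]
ft_force: [0.9, 2.0, 1.2]
finger_gap: 0.0007
finger_force: 0.8
```

step_arm(targets=[{"linear":[-0.0025,0,0.008],"yaw":0,"hand":255},{"linear":[-0.0025,0,0.006],"yaw":0,"hand":255},{"linear":[-0.0018,0,0.004],"yaw":0,"hand":255},{"linear":[-0.001,0,0.003],"yaw":0,"hand":255},{"linear":[0,0,0.002],"yaw":0,"hand":255},{"linear":[0,0,0.002],"yaw":0,"hand":255},{"linear":[0,0,0.0015],"yaw":0,"hand":255},{"linear":[0,0,0.0015],"yaw":0,"hand":255}])

```text
time_s: 27.08
eef_pos: [0.4902, 0.056, 0.0751]
eef_rot: [-3.142, 0.0, 1.357]
ft_force: [-1.0, -1.0, 1.5]
finger_gap: 0.0006
finger_force: 0.7
```

```bash
python3 st.py
```

```text
now x,z,y -0.17810333014104235 0.07506013268945717 -0.0016954115715292954 [-1.0029 -1.0001  1.5058] 27.0833
lid angle 0.06449496823614939 898
```

Now the slow press from 0.075 down to about 0.061.

step_arm(targets=[{"linear":[0,0,0.0012],"yaw":0,"hand":255},{"linear":[0,0,0.0012],"yaw":0,"hand":255},{"linear":[0,0,0.0012],"yaw":0,"hand":255},{"linear":[0,0,0.0012],"yaw":0,"hand":255},{"linear":[0,0,0.0012],"yaw":0,"hand":255},{"linear":[0,0,0.0012],"yaw":0,"hand":255},{"linear":[0,0,0.0012],"yaw":0,"hand":255},{"linear":[0,0,0.001],"yaw":0,"hand":255}])

```text
time_s: 27.8
eef_pos: [0.4905, 0.0563, 0.0657]
eef_rot: [3.141, -0.0, 1.357]
ft_force: [0.2, -1.1, 2.3]
finger_gap: 0.0006
finger_force: 1.1
```

step_arm(targets=[{"linear":[0,0,0.001],"yaw":0,"hand":255},{"linear":[0,0,0.001],"yaw":0,"hand":255},{"linear":[0,0,0.001],"yaw":0,"hand":255},{"linear":[0,0,0.0008],"yaw":0,"hand":255},{"linear":[0,0,0],"yaw":0,"hand":255},{"linear":[0,0,0],"yaw":0,"hand":255},{"linear":[0,0,0],"yaw":0,"hand":255},{"linear":[0,0,0],"yaw":0,"hand":255}])

```text
time_s: 28.47
eef_pos: [0.4905, 0.0563, 0.0627]
eef_rot: [3.141, -0.0, 1.357]
ft_force: [-2.3, -1.4, 9.9]
finger_gap: 0.0004
finger_force: 5.3
```

step_arm(targets=[{"linear":[0,0,0.0005],"yaw":0,"hand":255},{"linear":[0,0,0],"yaw":0,"hand":255},{"linear":[0,0,0],"yaw":0,"hand":255},{"linear":[0,0,-0.001],"yaw":0,"hand":255},{"linear":[0,0,-0.0015],"yaw":0,"hand":255},{"linear":[0,0,-0.002],"yaw":0,"hand":255},{"linear":[0,0,-0.002],"yaw":0,"hand":255},{"linear":[0,0,-0.003],"yaw":0,"hand":255}])

```text
time_s: 29.13
eef_pos: [0.4898, 0.0566, 0.0707]
eef_rot: [-3.141, 0.0, 1.357]
ft_force: [0.2, 1.4, -0.1]
finger_gap: 0.0003
finger_force: 0.0
```

step_arm(targets=[{"linear":[0,0,-0.01],"yaw":0,"hand":255},{"linear":[0,0,-0.015],"yaw":0,"hand":255},{"linear":[-0.02,0,-0.02],"yaw":0,"hand":255},{"linear":[-0.03,0,-0.02],"yaw":0,"hand":255},{"linear":[-0.03,0,-0.02],"yaw":0,"hand":255},{"linear":[-0.03,0,-0.01],"yaw":0,"hand":255},{"linear":[-0.02,0,0],"yaw":0,"hand":255},{"linear":[0,0,0],"yaw":0,"hand":255}])

```text
time_s: 29.8
eef_pos: [0.4622, -0.0757, 0.1676]
eef_rot: [3.139, 0.001, 1.35]
ft_force: [-0.3, -0.4, -0.5]
finger_gap: 0.0006
finger_force: 0.0
```

```bash
python3 st.py
python3 - <<'E'
from look import *
u=np.array([.2147,.9767]);w=np.array([-.9767,.2147]);o=np.array([.5064,.1375])
P=cloud(a);d=P[...,:2]-o;X=d@u;Y=d@w;Z=P[...,2]
for lo,hi in((-.1,-.085),(.06,.09)):
    k=(X>lo)&(X<hi)&(abs(Y)>.03)&(abs(Y)<.075)&(Z<.2)&(Z>.05);print(lo,np.median(Z[k]),k.sum())
E
```

```text
now x,z,y -0.31274566968333956 0.16757230636884832 -0.0025809912868023296 [-0.2856 -0.3964 -0.5188] 29.8
lid angle 0.024883325838382122 752
[ 0.4624 -0.073   0.167 ] 1.3521206607657255 9.755281134567412e-05 29.85
top syringe [([438.0, 173.6], 0.96, [0.5493, -0.433]), ([402.2, 288.0], 0.79, [0.2513, -0.3341])]
top syringe_tip [([419.7, 156.1], 0.8, [0.5957, -0.3854])]
top rests []
top hatch_edge [([255.0, 193.1], 0.58, [0.4609, 0.0161])]
top hatch_hinge [([176.6, 177.3], 0.77, [0.5221, 0.2314])]
side syringe [([394.7, 368.0], 0.9, [0.5463, -0.4374]), ([216.9, 335.5], 0.68, [0.2504, -0.3219])]
side syringe_tip [([413.5, 335.3], 0.72, [0.5995, -0.3844]), ([184.5, 372.3], 0.72, [0.1964, -0.3814])]
side rests [([310.0, 155.6], 0.73, [0.5014, 0.1453])]
side hatch_edge [([311.5, 170.9], 0.77, [0.4397, -0.2191])]
side hatch_hinge [([314.3, 125.8], 0.85, [0.5272, 0.2258])]
-0.1 0.0838761492212317 149
0.06 0.08350600875380218 452
```

```bash
python3 -c "
from h import *
print(robot.job_done())"
```

```text
the job is handed in; nothing more can be done
None
```

I laid the syringe in both rests with its tip towards the lamp window, closed the lid without slamming it and pressed its front edge until it latched. The lid measured level after I let go, and I handed the job in at about 30 s without seeing a verdict.

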